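# Switch the ball sorter to its other chute and feed the waiting balls

## Robot

A 6-joint arm with a two-finger parallel gripper is mounted at the origin on the work surface. World frame = base frame: x ahead of the robot, y to its left, z up, the work surface at z = 0. Lengths are in m, angles in rad, forces in N, time in s.
With the tool pointing down it reaches from about 0.375 to 0.975 m from the base axis. Payload 3.8 kg.
Tool frame: the origin (TCP) lies between the finger pads; the fingertips stand 22 mm ahead of it and the grasp point (between the pads) lies 3 mm ahead of it; y points along the fingers, x is the direction in which the jaws open and shut, and the axes are right-handed (so a half turn about y gives the same grasp; the last joint's range is limited). The gripper opens to 85 mm and grips with 20 to 120 N. Pads are 22 mm wide; open, the fingers measure 114 mm over their backs; the gripper's body (76 mm by 85 mm) begins 54 mm behind the grasp point. The pads swing forward as they close: fully open they stand 13 mm farther back than shut.
Start: joints at [1.084, 0.264, 1.604, -0, 1.274, -0.037], TCP at [0.293, 0.608, 0.253] pointing down, gripper open.
Joint ranges: [-2.63, 2.63], [-0.94, 2.18], [0.31, 2.57], [-1.31, 4.45], [0, 2.66], [-2.55, 2.55]. Speed limits (rad/s): [2.57, 2.57, 3.14, 3.14, 3.14, 3.14].

## Interface

Orientations are given as a unit quaternion [x, y, z, w].
In Python, from bench import env gives the robot as it stands.
- The arm moves only by the shell command python3 -m inch 'ROWS' [FORCE]. ROWS is JSON, a list that holds one entry, the list of rows, each a list of 7 numbers: the shift along the tool's x, y, z in mm, then the turn, a rotation vector about the tool's x, y, z in degrees, then the opening, from 0 (shut) to 1 (fully open). In form: [[[dx, dy, dz, rx, ry, rz, hand], ...]]. A call has 1 to 20 rows; each row shifts and turns the commanded pose from where the row before left it, along the tool's axes as they then stand; what a row does not reach is not made up. A row lasts 1/12 s, in which the tool goes at most 41.7 mm and 7.16 degrees, less where a joint would pass 70% of its speed; a pose out of reach is approached as far as the arm can. A call is refused whole if a number of a shift passes 41.7 or a number of a turn 7.16, either way. A call with a gripper value outside its range is refused whole. The fingers move at their own pace and stop on an object; FORCE is the grip in N (left out, the last holds). Time passes only in rows, so rows that do not move let the fingers close. It gives the time, the measured TCP pose, the force and the opening at its end, in the units of the state.
- env.state(): the state, without advancing time (a new reading comes with each control period).
- env.capture(name): name is "side" or "top"; returns a dict with "pixels" (400x640x3 uint8, blue, green, red), "z_map" (400x640 float32, m along the optical axis (not along the pixel's ray), 0 where there is no reading), "camera_matrix" (3x3 intrinsics, pixels), "k1" (the pictures are not rectified: a ray, as slopes to the right and down, at radius r is drawn at 1 + k1 r^2 times it, then the intrinsics apply), "cam_to_world" (4x4, takes a point from camera to world coordinates). Camera axes: x right, y down, z forward; pixel columns grow to the right and rows downward; lengths in m; the calibration is good to about 2 mm. A picture is of the moment at which its call begins.
- env.hand_in(): hands the job in, once; it reports no verdict.
The state is a dict: "t": time; "joint_positions": joint angles; "qvel": joint speeds; "joint_efforts": joint torques, N m; "position": TCP position; "eef_rot": TCP orientation; "wrist_force": force on the tool from outside, world axes, zero at the start; "moment": the same for the moment, N m; "opening": finger opening in m.
Only numpy, scipy, OpenCV 4.12 (cv2) and the standard library are available. Lean on these libraries where they do the work, as an engineer would, in place of code of your own. Each camera call takes 0.05 s, during which the arm holds its last target. There are 200 camera calls.

## Task

On the ball sorter, press down the raised end of the yellow seesaw gate with a fingertip so that it rocks over to feed the other chute. Then push the red release tab fully open (to the robot's left), so that the three white water-bath balls roll by themselves down that chute into its tray. Nothing needs grasping: use only fingertips, do not touch or lift the balls, leave everything else on the bench where it is, and finish clear.

Things in the scene. Friction and masses are not known exactly. Their poses are not given: they have to be found in the camera images.
- sorter: Fixed ball sorter. Origin on the bench top below the middle of its seesaw gate; z up, x away from the robot along the feed channel (turned up to 0.35 rad from world x), y to the left. Aluminium chutes, 86 mm wide, lead out and down to both sides from y = +74 and -74 mm (78 mm high) to the trays. Everything but the balls' feed, the gate and the red tab is below 110 mm.
- feed_end (a point): Lower end of the blue feed channel, middle of its floor, 150 mm high at the sorter's x = 22 mm, over the middle of the gate. The channel is 36 mm wide inside, walls 4 mm thick reaching 26 mm above its floor, and rises away from the robot to 188 mm (floor) at x = 200 mm.
- tray_left (a point): Middle of the floor of the left, green tray (104 x 104 mm, walls 55 to 80 mm high), at x = -10, y = +232 mm in the sorter's frame.
- tray_right (a point): Middle of the floor of the right, orange tray, same size, at x = -10, y = -232 mm in the sorter's frame.
- gate (a joint): Tilt (rad) of the yellow seesaw gate, a 170 mm long, 72 mm wide trough along the sorter's y, about the sorter's x axis; pivot 85 mm above the bench. Positive: left end up, balls run right (orange tray). Negative: right end up, balls run left (green). Starts on either stop, +0.26 or -0.26. Top-heavy: 0.5 to 1 N down on the raised pad starts it and past level it falls over by itself.
- pad_left (a point): Centre of the top of the black pad on the gate's left end, on the robot's side of the gate; 50 (x) x 60 (y) x 5 mm. In the gate's frame, origin on the pivot axis, at x -72, y +85, z +88 mm. About 192 mm above the bench when raised, 148 when lowered; going down it swings outwards from y = 60 to 105 mm in the sorter's frame.
- pad_right (a point): The same on the gate's right end, at x -72, y -85, z +88 mm in the gate's frame; mirror image of pad_left.
- release (a joint): Position (m) of the release slide, a steel blade that shuts the feed channel at the sorter's x = 75 mm: 0 shut, 0.052 fully open at its end stop. It moves along the sorter's +y (left) against about 1.5 N of friction plus 4 N per m/s, and stays where it is left.
- tab (a point): Centre of the top of the slide's upright red tab, 260 mm above the bench, at the sorter's x = 75, y = 0 mm when shut; moves with it. The tab is 26 (x) x 10 (y) mm and reaches 64 mm down from here. Push its right-hand (-y) face to open. Next to it the channel walls and waiting balls reach 197 mm above the bench, farther up the channel 215 mm.
- ball1_center (a point): Centre of a white hollow plastic ball, 30 mm diameter, about 14 g, waiting number 1 in the feed channel behind the release slide.
- ball2_center (a point): Centre of a white hollow plastic ball, 30 mm diameter, about 14 g, waiting number 2 in the feed channel behind the release slide.
- ball3_center (a point): Centre of a white hollow plastic ball, 30 mm diameter, about 14 g, waiting number 3 in the feed channel behind the release slide.
- sample_bottle: Bystander: clear capped sample bottle, 54 mm diameter, 105 mm tall, standing behind the left chute; origin under its base.
- reagent_jar: Bystander: amber glass jar, 44 mm diameter, 60 mm tall, standing behind the right chute; origin under its base.
- marker: Bystander: black marker pen with blue cap, 115 mm long, 15 mm thick, lying in front of the sorter; origin under its middle.
- beaker: Bystander: glass beaker, 70 mm diameter, 85 mm tall; origin under its base.
- well_tray_a: Bystander: grey 200 x 125 mm multi-well test tray with amber wells, 14 mm high, lying flat; origin under its middle.
- well_tray_b: Bystander: grey 200 x 125 mm multi-well test tray with clear wells, 14 mm high, lying flat; origin under its middle.
- uv_lamp: Bystander: black hand lamp, 210 x 65 x 50 mm, lying flat; origin under its middle.

How it is judged:
By the outcome, as a careful person would: the job done as asked, in the order asked, and still so for the second after the job is handed in, with the robot touching nothing.
It also fails if it takes over 38 s, if anything falls off the work surface, if the arm or the gripper's body presses on something with over 40 N, if the wrist force passes 120 N, or if a joint passes its speed limit or range.

## Working session

There is one attempt and no reset: what is moved stays moved. The work goes in short steps, Python scripts to look and compute and a shell command to move; the robot and the scene stay as the last step left them, time stands still between calls to the robot, and variables do not carry over. Pictures are saved under pics/ and viewed, about 8 in all and at most 12, crops included, and the job is handed in when it is done.

```bash
mkdir -p pics; cat > h.py <<'E'
import numpy as np,cv2,pickle
from bench import env
def cap(n,f):
    c=env.capture(n); pickle.dump(c,open(f'pics/{f}.pkl','wb')); cv2.imwrite(f'pics/{f}.png',c['pixels']); return c
def cloud(c):
    K=np.array(c['camera_matrix']);k=c['k1'];z=c['z_map'];h,w=z.shape
    u,v=np.meshgrid(np.arange(w),np.arange(h))
    p=cv2.undistortPoints(np.stack([u,v],-1).reshape(-1,1,2).astype(np.float64),K,np.array([k,0,0,0,0.])).reshape(h,w,2)
    P=np.dstack([p*z[...,None],z,np.ones_like(z)])
    return (P@np.array(c['cam_to_world']).T)[...,:3]
E
python3 - <<'E'
from h import *
s=env.state();print(s)
for n in('top','side'):
    c=cap(n,n+'0');print(n,np.round(c['cam_to_world'],3).tolist())
E
```

```text
{'t': 0.0, 'joint_positions': array([ 1.08407544e+00,  2.64745630e-01,  1.60537124e+00,  3.98514648e-06,
        1.27367615e+00, -3.69148148e-02]), 'qvel': array([-0.00048502, -0.00175703,  0.00139013, -0.00126328,  0.00016702,
       -0.00086697]), 'joint_efforts': array([ 3.93174778e-04, -5.15101647e+01, -3.67311394e+01, -2.00368372e-04,
        1.27801899e-02, -2.23506180e-05]), 'position': array([0.29317859, 0.6072592 , 0.25196852]), 'eef_rot': array([ 0.59930144,  0.37522697, -0.37657577, -0.59852585]), 'wrist_force': array([-0.67870855,  0.28312252,  0.747666  ]), 'moment': array([ 0.07880651,  0.00870262, -0.04251044]), 'opening': 0.08534983980564285}
top [[-0.019, -0.98, 0.2, 0.287], [-1.0, 0.019, -0.005, 0.001], [0.001, -0.2, -0.98, 1.683], [0.0, 0.0, 0.0, 1.0]]
side [[0.795, -0.464, 0.391, 0.064], [-0.607, -0.616, 0.503, -0.708], [0.007, -0.637, -0.771, 1.231], [0.0, 0.0, 0.0, 1.0]]
```

View pics/top0.png

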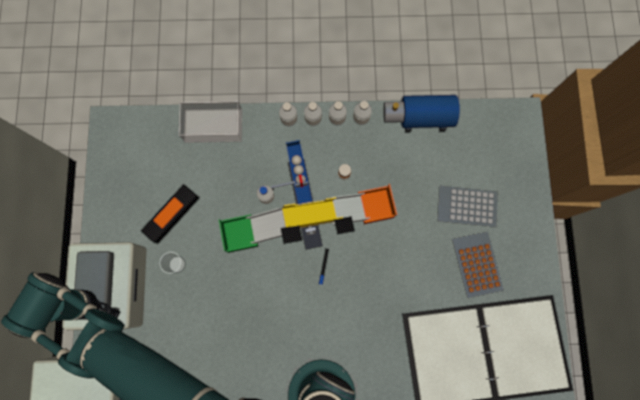

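View pics/side0.png

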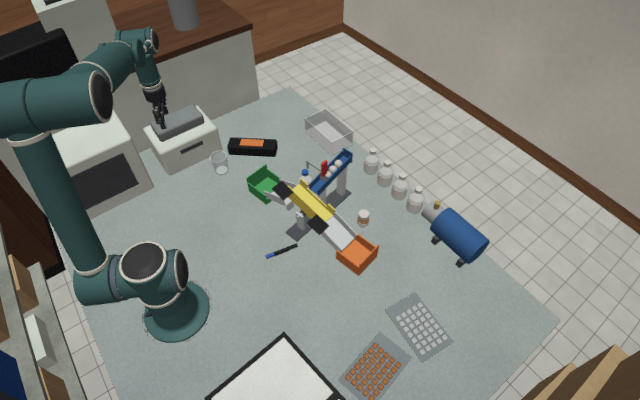

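The top view shows the pads at about (291,235) left and (345,225) right, the red tab at (300,181), the green tray at (238,234) and the orange tray at (378,204). Next I'll measure these.

```bash
python3 - <<'E'
from h import *
L=lambda n:pickle.load(open(f'pics/{n}.pkl','rb'))
for n in('top0','side0'):
    c=L(n);W=cloud(c);hsv=cv2.cvtColor(c['pixels'],cv2.COLOR_BGR2HSV);H,S,V=[hsv[...,i].astype(int) for i in range(3)]
    box=(W[...,0]>.4)&(W[...,0]<.95)&(abs(W[...,1])<.35)&(c['z_map']>0)
    d={'green':(H>50)&(H<75)&(S>150)&(W[...,2]>.03),'orange':(H>5)&(H<16)&(S>170)&(W[...,2]>.02)&(W[...,0]>.4),
     'red':((H<5)|(H>174))&(S>150)&(W[...,2]>.19),'yellow':(H>20)&(H<32)&(S>150),'blue':(H>105)&(H<120)&(S>140)&(W[...,2]>.14),
     'black':(V<50)&(W[...,2]>.12)&(W[...,2]<.21)}
    for k,m in d.items():
        nn,lab,st,cen=cv2.connectedComponentsWithStats((m&box).astype(np.uint8))
        for i in range(1,nn):
            if st[i,4]<20: continue
            q=W[lab==i];print(n,k,st[i,4],'px',cen[i].round(0),'med',np.median(q,0).round(3),'mean',q.mean(0).round(3),'lo',np.percentile(q,3,0).round(3),'hi',np.percentile(q,97,0).round(3))
big=[cv2.resize(L('top0')['pixels'][130:290,210:410],None,fx=4,fy=4,interpolation=2)[:600]]
cv2.imwrite('pics/crop0.png',big[0])
E
```

```text
top0 green 127 px [233. 237.] med [0.482 0.286 0.05 ] mean [0.498 0.276 0.048] lo [0.453 0.209 0.033] hi [0.56  0.315 0.061]
top0 orange 231 px [384. 203.] med [ 0.603 -0.236  0.052] mean [ 0.599 -0.221  0.051] lo [ 0.54  -0.25   0.023] hi [ 0.652 -0.161  0.081]
top0 red 23 px [300. 180.] med [0.635 0.048 0.258] mean [0.634 0.047 0.254] lo [0.624 0.044 0.225] hi [0.647 0.051 0.264]
top0 yellow 1140 px [309. 214.] med [0.558 0.026 0.119] mean [0.557 0.025 0.122] lo [ 0.514 -0.051  0.093] hi [0.597 0.098 0.18 ]
top0 blue 207 px [294. 153.] med [0.744 0.072 0.186] mean [0.734 0.07  0.189] lo [0.663 0.049 0.169] hi [0.763 0.085 0.218]
top0 blue 207 px [303. 194.] med [0.612 0.043 0.157] mean [0.612 0.043 0.16 ] lo [0.591 0.021 0.148] hi [0.634 0.064 0.185]
top0 black 220 px [344. 225.] med [ 0.514 -0.082  0.147] mean [ 0.514 -0.082  0.147] lo [ 0.494 -0.106  0.137] hi [ 0.534 -0.057  0.156]
top0 black 251 px [291. 234.] med [0.483 0.079 0.191] mean [0.483 0.079 0.191] lo [0.462 0.053 0.182] hi [0.503 0.103 0.2  ]
side0 orange 374 px [360. 256.] med [ 0.596 -0.228  0.043] mean [ 0.597 -0.
[... 266 characters left out ...]
 lo [0.576 0.073 0.133] hi [0.582 0.104 0.159]
side0 yellow 186 px [302. 205.] med [0.523 0.018 0.142] mean [0.523 0.018 0.142] lo [ 0.512 -0.034  0.115] hi [0.533 0.068 0.171]
side0 yellow 40 px [328. 208.] med [ 0.603 -0.033  0.111] mean [ 0.602 -0.03   0.112] lo [ 0.595 -0.051  0.101] hi [0.607 0.009 0.125]
side0 blue 407 px [331. 172.] med [0.674 0.05  0.184] mean [0.676 0.051 0.182] lo [0.59  0.017 0.15 ] hi [0.766 0.086 0.213]
side0 black 181 px [282. 190.] med [0.486 0.079 0.191] mean [0.486 0.079 0.191] lo [0.464 0.054 0.183] hi [0.507 0.104 0.198]
side0 black 199 px [317. 224.] med [ 0.516 -0.083  0.148] mean [ 0.515 -0.083  0.147] lo [ 0.493 -0.108  0.14 ] hi [ 0.538 -0.058  0.155]
```

View pics/crop0.png

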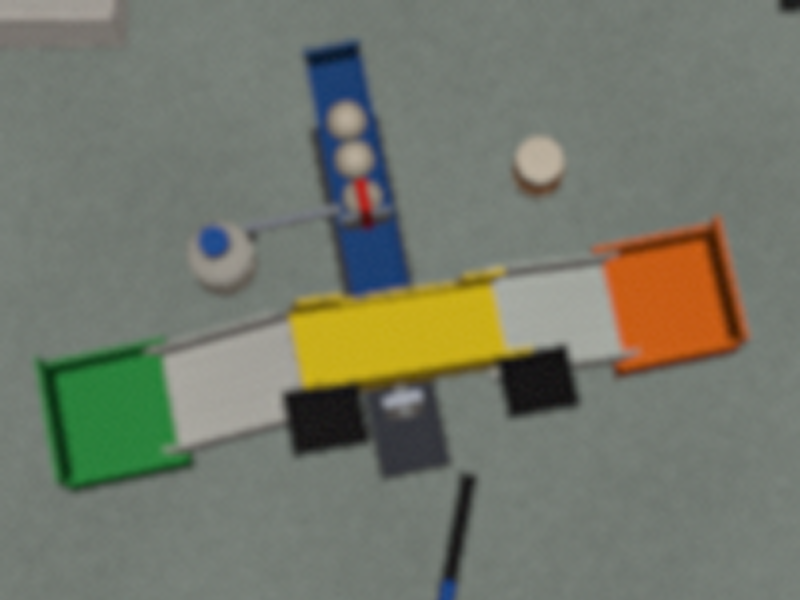

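Left pad is raised (z≈0.191), so the gate is at +0.26. Pressing the left pad feeds the green tray. The sorter origin is about (0.566, 0.033) with yaw about 0.184. First I'll close the fingers, lift, and turn the tool so that its x is sorter x, its z is sorter +y and its y is down.

```bash
python3 -m inch '[[[0,-8,0,0,6.7,0,0],[0,-8,0,0,6.7,0,0],[0,-8,0,0,6.7,0,0],[0,-8,0,0,6.7,0,0],[0,-8,0,0,6.7,0,0],[0,-8,0,0,6.7,0,0],[0,0,0,0,6.7,0,0],[0,0,0,0,6.7,0,0],[0,0,0,0,0,0,0]]]' 20
cat >> h.py <<'E'
from scipy.spatial.transform import Rotation as Ro
O=np.array([.566,.0335,0]);Y=.184
RS=Ro.from_euler('z',Y).as_matrix()
def go(p): # sorter-frame target of fingertip (mm) -> tool shift mm
    s=env.state();R=Ro.from_quat(s['eef_rot']).as_matrix()
    tip=s['position']+.022*R[:,1]
    print('t',s['t'],'tip in sorter',((RS.T@(tip-O))*1e3).round(1),'axes in sorter',(RS.T@R).round(3).tolist(),'F',(RS.T@s['wrist_force']).round(2),'open',s['opening'])
    if p is not None: print('shift',(R.T@(O+RS@(np.array(p)/1e3)-tip)*1e3).round(1))
E
python3 -c "
from h import *
go([-72,64,215])"
```

```text
t: 0.85
position: [0.2934, 0.6076, 0.3009]
eef_rot: [0.704, 0.064, -0.065, -0.704]
wrist_force: [-0.2, 0.0, -0.4]
opening: -0.0003
t 0.85 tip in sorter [-163.   614.3  278.9] axes in sorter [[1.0, -0.0, 0.001], [-0.001, -0.001, 1.0], [-0.0, -1.0, -0.001]] F [-0.17  0.05 -0.36] open -0.00031057358160870057
shift [  91.8   64.2 -550.2]
```

```bash
python3 -m inch '[[[5,0,-30,0,0,0,0],[5,0,-30,0,0,0,0],[5,0,-30,0,0,0,0],[5,0,-30,0,0,0,0],[5,0,-30,0,0,0,0],[5,0,-30,0,0,0,0],[5,0,-30,0,0,0,0],[5,0,-30,0,0,0,0],[5,0,-30,0,0,0,0],[5,0,-30,0,0,0,0],[5,0,-30,0,0,0,0],[5,0,-30,0,0,0,0],[5,0,-30,0,0,0,0],[5,0,-30,0,0,0,0],[5,0,-30,0,0,0,0],[5,0,-30,0,0,0,0],[5,0,-30,0,0,0,0],[5,0,-30,0,0,0,0],[2,0,-10,0,0,0,0],[0,0,0,0,0,0,0]]]'
python3 -c "
from h import *
go([-72,64,215])
cap('side','side1')"
```

```text
t: 2.52
position: [0.4857, 0.0823, 0.3008]
eef_rot: [0.704, 0.065, -0.065, -0.704]
wrist_force: [-0.7, 1.1, -0.5]
opening: 0.0003
t 2.5167 tip in sorter [-70.   62.6 278.8] axes in sorter [[1.0, -0.001, -0.0], [0.0, -0.0, 1.0], [-0.001, -1.0, -0.0]] F [-0.5   1.18 -0.54] open 0.00032811824905212036
shift [-2.  63.8  1.4]
```

View pics/side1.png

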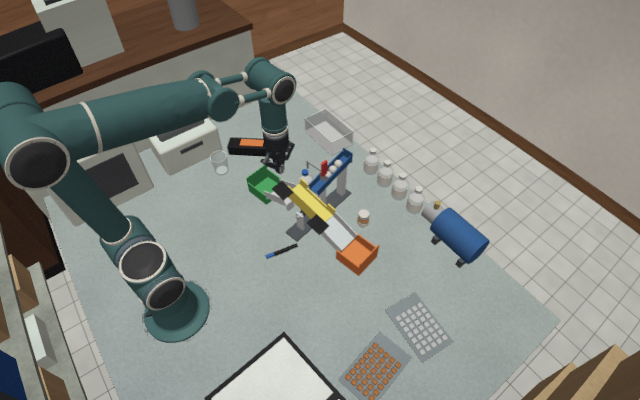

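The side view shows the closed fingers above the left pad, near (282,170), and clear of everything. Next I press down, moving outward with the pad.

```bash
python3 -m inch '[[[-1,12,0,0,0,0,0],[-1,12,0,0,0,0,0],[-1,12,0,0,0,0,0],[-1,12,0,0,0,0,0],[0,12,0,0,0,0,0],[0,4,0,0,0,0,0],[0,4,0,0,0,0,0],[0,4,0,0,0,0,0],[0,4,1,0,0,0,0],[0,4,3,0,0,0,0],[0,4,4,0,0,0,0],[0,4,4,0,0,0,0],[0,4,4,0,0,0,0],[0,4,4,0,0,0,0],[0,4,4,0,0,0,0],[0,4,4,0,0,0,0],[0,4,3,0,0,0,0],[0,4,2,0,0,0,0],[0,0,0,0,0,0,0],[0,0,0,0,0,0,0]]]'
python3 -c "
from h import *
go(None)
c=cap('top','top2');W=cloud(c)
for u,v in((344,225),(346,222),(344,228),(310,214)):print(W[v-1:v+2,u-1:u+2].reshape(-1,3).mean(0).round(3))
"
```

```text
t: 4.23
position: [0.475, 0.116, 0.1888]
eef_rot: [0.704, 0.065, -0.066, -0.704]
wrist_force: [-0.8, -0.2, -0.5]
opening: -0.0004
t 4.2333 tip in sorter [-74.4  97.7 166.8] axes in sorter [[1.0, -0.001, -0.002], [0.002, -0.0, 1.0], [-0.001, -1.0, -0.0]] F [-0.82 -0.07 -0.5 ] open -0.00038861898977006715
[ 0.536 -0.09  -0.002]
[ 0.534 -0.092  0.081]
[ 0.526 -0.09  -0.001]
[0.556 0.023 0.118]
```

The right pad has left its old spot, so the gate appears to have rocked over. I'll lift, check, and move to the right-hand side of the tab.

```bash
python3 -m inch '[[[0,-15,0,0,0,0,0],[0,-25,0,0,0,0,0],[0,-30,0,0,0,0,0],[0,-30,0,0,0,0,0],[0,-25,0,0,0,0,0],[0,0,-20,0,0,0,0],[0,0,-30,0,0,0,0],[0,0,-30,0,0,0,0],[0,0,-30,0,0,0,0],[0,0,-30,0,0,0,0],[10,0,-5,0,0,0,0],[25,0,0,0,0,0,0],[30,0,0,0,0,0,0],[30,0,0,0,0,0,0],[30,0,0,0,0,0,0],[22,0,0,0,0,0,0],[0,0,0,0,0,0,0],[0,0,0,0,0,0,0]]]'
python3 -c "
from h import *
go([75,-45,226])
c=cap('side','side3');W=cloud(c);p=c['pixels'].astype(int).max(-1)
S=(W-O)@RS*1e3
m=(p<50)&(abs(S[...,0]+72)<35)&(abs(S[...,1])<140)&(S[...,2]>125)&(S[...,2]<215)
for s in(1,-1):
  q=S[m&(S[...,1]*s>30)];print(len(q),np.median(q,0))
cv2.imwrite('pics/side3c.png',cv2.resize(c['pixels'][100:290,200:420],None,fx=3,fy=3))
"
```

```text
t: 5.78
position: [0.6474, 0.0011, 0.3135]
eef_rot: [-0.704, -0.065, 0.066, 0.704]
wrist_force: [-0.5, -0.5, -0.3]
opening: -0.0002
t 5.7833 tip in sorter [ 74.  -46.7 291.5] axes in sorter [[1.0, -0.001, -0.002], [0.002, 0.0, 1.0], [-0.001, -1.0, 0.0]] F [-0.54 -0.45 -0.28] open -0.0002249564510299435
shift [ 1.1 65.5  1.7]
121 [-72.5933281  101.94932122 148.58036282]
153 [-71.98350901 -62.37499034 190.97227806]
```

View pics/side3c.png

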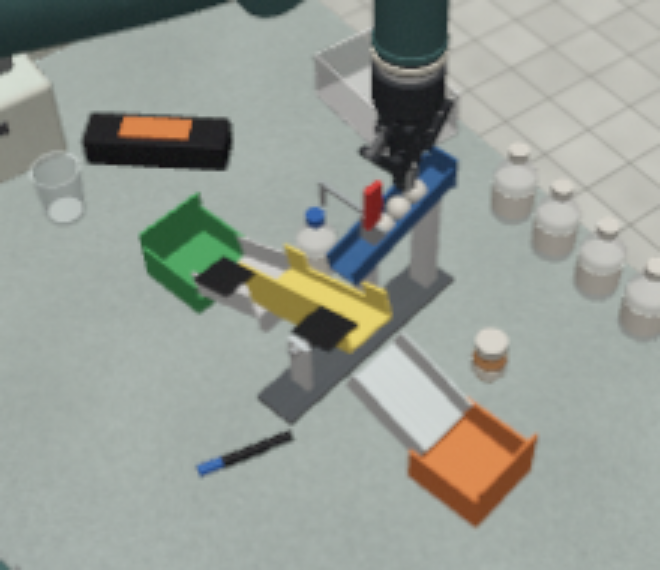

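The gate is on its other stop, with the left pad at 148.6 mm and the right at 191 mm. I'll descend beside the tab and push left.

```bash
python3 -m inch '[[[0,15,0,0,0,0,0],[1,20,0,0,0,0,0],[0,20,0,0,0,0,0],[0,10,0,0,0,0,0],[0,0,5,0,0,0,0],[0,0,8,0,0,0,0],[0,0,8,0,0,0,0],[0,0,5,0,0,0,0],[0,0,5,0,0,0,0],[0,0,5,0,0,0,0],[0,0,5,0,0,0,0],[0,0,5,0,0,0,0],[0,0,5,0,0,0,0],[0,0,5,0,0,0,0],[0,0,5,0,0,0,0],[0,0,5,0,0,0,0],[0,0,5,0,0,0,0],[0,0,2,0,0,0,0],[0,0,0,0,0,0,0]]]'
cat > tab.py <<'E'
from h import *
go(None)
for n in('side','top'):
    c=cap(n,n+'t%d'%(env.state()['t']*100));S=(cloud(c)-O)@RS*1e3
    hsv=cv2.cvtColor(c['pixels'],cv2.COLOR_BGR2HSV).astype(int)
    m=((hsv[...,0]<5)|(hsv[...,0]>174))&(hsv[...,1]>150)&(S[...,2]>190)&(abs(S[...,0]-75)<30)&(abs(S[...,1])<90)
    q=S[m];print(n,len(q),np.median(q,0),np.percentile(q,5,0),np.percentile(q,95,0))
    if n=='side':cv2.imwrite('pics/crop%d.png'%(env.state()['t']*100),cv2.resize(c['pixels'][100:290,200:420],None,fx=3,fy=3)); 
E
python3 tab.py; ls pics
```

```text
t: 7.42
position: [0.6337, 0.0734, 0.249]
eef_rot: [-0.704, -0.065, 0.066, 0.704]
wrist_force: [-0.4, 0.8, 0.2]
opening: -0.0005
t 7.4167 tip in sorter [ 73.9  26.8 227. ] axes in sorter [[1.0, -0.001, -0.002], [0.002, 0.001, 1.0], [-0.001, -1.0, 0.001]] F [-0.22  0.87  0.22] open -0.00045268704848749897
side 23 [ 64.93670618  38.13365157 219.47034765] [ 61.53883999  34.38834303 204.53657247] [ 74.25659713  41.32663321 236.56677585]
top 4 [ 59.21942578  41.26385622 238.08173639] [ 58.70258423  40.25425024 228.71205331] [ 60.33468984  43.35019136 247.93440616]
crop0.png
crop746.png
side0.pkl
side0.png
side1.pkl
side1.png
side3.pkl
side3.png
side3c.png
sidet741.pkl
sidet741.png
top0.pkl
top0.png
top2.pkl
top2.png
topt746.pkl
topt746.png
```

```bash
python3 -m inch '[[[0,0,3,0,0,0,0],[0,0,3,0,0,0,0],[0,0,2,0,0,0,0],[0,0,1,0,0,0,0],[0,0,0,0,0,0,0]]]'; python3 tab.py; ls pics/crop*
```

```text
t: 7.93
position: [0.6322, 0.0816, 0.249]
eef_rot: [-0.704, -0.065, 0.066, 0.704]
wrist_force: [-0.0, -1.5, -0.4]
opening: 0.0001
t 7.9333 tip in sorter [ 73.8  35.2 227. ] axes in sorter [[1.0, -0.001, -0.002], [0.002, 0.0, 1.0], [-0.001, -1.0, 0.0]] F [-0.29 -1.44 -0.44] open 0.00010897353463066256
side 26 [ 64.35826533  45.7031385  218.41979721] [ 61.55489478  43.42351959 205.66440738] [ 75.77118001  50.84286968 239.11579768]
top 3 [ 58.60115309  50.30006966 248.52818948] [ 58.41094011  49.3882207  229.62809006] [ 60.38328393  51.13661826 262.63252589]
pics/crop0.png
pics/crop746.png
pics/crop798.png
```

```bash
python3 -m inch '[[[0,0,1,0,0,0,0],[0,0,1,0,0,0,0],[0,0,0,0,0,0,0],[0,0,0,0,0,0,0]]]'; python3 tab.py; ls pics/crop*
```

```text
t: 8.37
position: [0.6321, 0.0833, 0.2494]
eef_rot: [-0.704, -0.066, 0.065, 0.704]
wrist_force: [-0.9, -2.1, -0.3]
opening: -0.0001
t 8.3667 tip in sorter [ 74.1  36.9 227.4] axes in sorter [[1.0, 0.0, -0.001], [0.001, 0.0, 1.0], [0.0, -1.0, 0.0]] F [-1.29 -1.88 -0.29] open -6.247098470881796e-05
side 24 [ 64.67340961  47.46557857 217.77217669] [ 62.75544146  44.22743487 202.36896218] [ 75.20104924  50.30691534 240.40856523]
top 2 [ 60.49972468  52.70283669 236.72091153] [ 59.81406606  52.3836018  233.97129202] [ 61.18538329  53.02207158 239.47053103]
pics/crop0.png
pics/crop746.png
pics/crop798.png
pics/crop841.png
```

```bash
python3 -m inch '[[[0,0,1,0,0,0,0],[0,0,1,0,0,0,0],[0,0,0,0,0,0,0]]]'; python3 tab.py
```

```text
t: 8.72
position: [0.632, 0.0838, 0.2494]
eef_rot: [0.705, 0.066, -0.065, -0.703]
wrist_force: [0.7, -6.6, -0.1]
opening: -0.0001
t 8.7167 tip in sorter [ 74.1  37.3 227.4] axes in sorter [[1.0, 0.0, -0.001], [0.001, -0.003, 1.0], [0.0, -1.0, -0.003]] F [-0.54 -6.59 -0.09] open -0.00014190855367537502
side 22 [ 64.3557919   48.36391908 213.79061628] [ 61.9187577   43.6720215  201.32684377] [ 75.84923117  50.60877443 237.23325044]
top 2 [ 59.91668506  52.64653895 239.17975816] [ 59.87776139  52.25673937 233.365588  ] [ 59.95560872  53.03633854 244.99392832]
```

View pics/crop841.png

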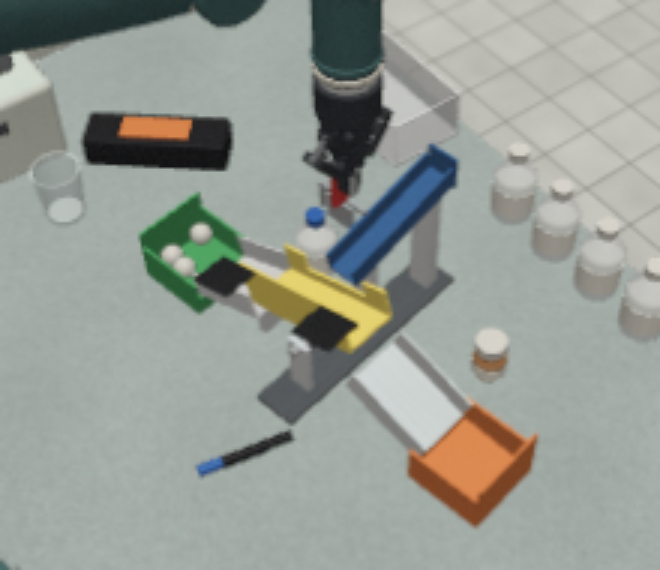

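The end stop is reached: force rose to 6.6 N while the tool barely moved. All three balls are in the green tray, at crop (172,255), (185,267) and (200,233). I'll back off right, rise and retreat.

```bash
python3 -m inch '[[[0,0,-4,0,0,0,0],[0,0,-10,0,0,0,0],[0,0,-15,0,0,0,0],[0,-10,-10,0,0,0,0],[0,-25,0,0,0,0,0],[0,-30,0,0,0,0,0],[0,-30,0,0,0,0,0],[0,-20,0,0,0,0,0],[-10,0,-10,0,0,0,0],[-15,0,-20,0,0,0,0],[-15,0,-30,0,0,0,0],[-15,0,-30,0,0,0,0],[-15,0,-30,0,0,0,0],[-10,0,-20,0,0,0,0],[0,0,-10,0,0,0,0],[0,0,0,0,0,0,0],[0,0,0,0,0,0,0],[0,0,0,0,0,0,0],[0,0,0,0,0,0,0],[0,0,0,0,0,0,0]]]'; python3 tab.py; cd pics; cp $(ls -t crop*.png|head -1) final.png
cd ..; python3 - <<'E'
import cv2,glob,os
f=max(glob.glob('pics/topt*.png'),key=os.path.getmtime);cv2.imwrite('pics/finaltop.png',cv2.resize(cv2.imread(f)[130:290,210:410],None,fx=3.5,fy=3.5))
E
```

```text
t: 10.48
position: [0.5882, -0.1141, 0.3642]
eef_rot: [-0.704, -0.066, 0.066, 0.704]
wrist_force: [0.0, 0.3, -0.5]
opening: -0.0
t 10.4833 tip in sorter [  -5.2 -149.1  342.2] axes in sorter [[1.0, -0.0, -0.003], [0.003, 0.0, 1.0], [-0.0, -1.0, 0.0]] F [ 0.08  0.28 -0.52] open -2.986314962917055e-05
side 66 [ 70.37877912  47.18534127 234.31045296] [ 62.38438165  43.93847309 205.13450132] [ 81.22121704  51.48046705 260.14803084]
top 23 [ 68.78884895  52.08682959 257.44258268] [ 58.72677703  49.43726459 238.98020572] [ 79.8184249   55.40399289 262.71955907]
```

View pics/final.png

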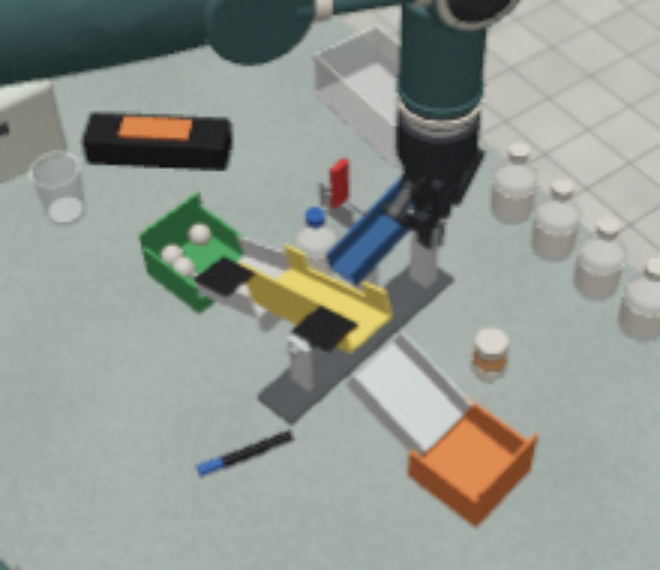

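View pics/finaltop.png

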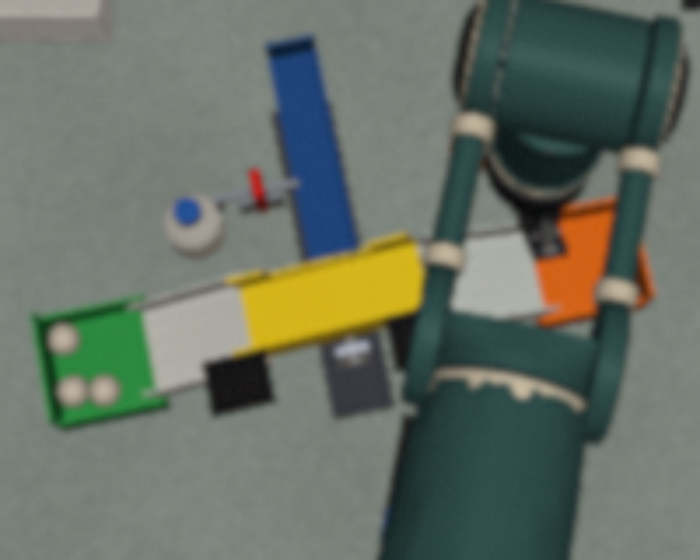

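The final pictures show three balls at rest in the green tray, the channel empty, the tab open at about 52 mm, the gate tipped left and the gripper clear.

```bash
python3 -c "
from bench import env
print(env.hand_in())"
```

```text
the job is handed in; nothing more can be done
None
```

I pressed the raised left pad with the closed fingertips, and the gate rocked over to feed the left, green chute. I then pushed the red tab left to its end stop, and all three balls rolled into the green tray. I handed the job in after about 10.6 s of robot time.

**Last checks:**
- **Gate:** after the press, the left pad measured 149 mm high and the right 191 mm. In the final side picture it is still tipped left.
- **Tab:** the top camera put it at about 52 mm, which is fully open. The side camera's median read 47 mm, about 5 mm less. It mostly sees the side of the 10 mm thick tab and also read about 5 mm low on the shut tab. I took it as fully open because the force rose to 6.6 N while the tool barely moved.
- **Balls and bench:** the three balls are at rest in the green tray and the feed channel is empty. The bottle, jar, marker, beaker and lamp look unmoved. The two well trays were outside the final crops, so I did not check them again, but the arm did not go near them.
- **Arm:** it stopped clear, with the fingertips 342 mm above the bench, and the wrist force was about 0.5 N, which is at noise level.

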